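Set the lid-press stop to the setting block

ROBOT

A 6-joint arm with a two-finger parallel gripper is mounted at the origin on the work surface. World frame = base frame: x ahead of the robot, y to its left, z up, the work surface at z = 0. Lengths are in m, angles in rad, forces in N, time in s.
With the tool pointing down it reaches from about 0.225 to 0.875 m from the base axis. Payload 3.4 kg.
Tool frame: the origin (TCP) lies on the centre line of the jaws, within the pads' length; the fingertips stand 17 mm ahead of it and the grasp point (between the pads) lies 2 mm behind it (robot.finger_overhang is the distance from the TCP to the fingertips, in m); z points along the fingers, y is the direction in which the jaws open and shut (so a half turn about z gives the same grasp; the last joint's range is limited). The gripper opens to 85 mm and grips with 20 to 120 N. Pads are 22 mm wide; open, the fingers measure 114 mm over their backs; the gripper's body (76 mm by 85 mm) begins 54 mm behind the grasp point. The pads swing forward as they close: fully open they stand 13 mm farther back than shut.
Start: joints at [0.989, 0.276, 1.505, -0, 1.361, -0.121], TCP at [0.256, 0.515, 0.248] pointing down, gripper open.
Joint ranges: [-2.89, 2.89], [-0.75, 2.08], [0.22, 2.7], [-1.18, 4.32], [0.11, 2.71], [-2.7, 2.7]. Speed limits (rad/s): [2.57, 2.57, 3.14, 3.14, 3.14, 3.14].

INTERFACE

Orientations are given as a unit quaternion [w, x, y, z].
In Python, from station import robot gives the robot as it stands. The module is installed in compiled form; this text tells all that it offers.
- The arm moves only by the shell command python3 -m inch 'ROWS' [FORCE]. ROWS is JSON, a list of rows, each a list of 7 numbers: the finger opening in m, from 0 to 0.0854, then the shift along the tool's x, y, z in m, then the turn, a rotation vector about the tool's x, y, z in rad. In form: [[jaw, x, y, z, wx, wy, wz], ...]. A call has 1 to 10 rows; each row shifts and turns the pose as measured when the row begins, along the tool's axes as they then stand; what a row does not reach is not made up. A row lasts 1/8 s, in which the tool goes at most 62.5 mm and 10.7 degrees, less where a joint would pass 70% of its speed; a pose out of reach is approached as far as the arm can. A call with a gripper value outside its range is refused whole. The fingers move at their own pace and stop on an object; FORCE is the grip in N (left out, the last holds). Time passes only in rows, so rows that do not move let the fingers close. It gives the time, the measured TCP pose, the force and the opening at its end, in the units of the state.
- robot.observe(): the state, without advancing time (a new reading comes with each control period).
- robot.read_camera(name): name is "side" or "top" or "wrist"; returns the picture (420x560x3 uint8, blue, green, red); there is no depth.
- robot.camera_model(name): a dict with "camera_matrix" (3x3 intrinsics, pixels), "R" (3x3) and "t" (3): a world point X has camera coordinates R X + t; the wrist camera has in their place "mount" (4x4, takes a point from camera to tool coordinates, whose origin is the TCP and whose axes are the flange's). Camera axes: x right, y down, z forward; pixel columns grow to the right and rows downward; lengths in m; the calibration is good to about 2 mm. A picture is of the moment at which its call begins: read the wrist's pose just before it. camera_model takes no time and is no camera call.
- robot.job_done(): hands the job in, once; it reports no verdict.
The state is a dict: "time": time; "joint_pos": joint angles; "qvel": joint speeds; "joint_torque": joint torques, N m; "tcp_pos": TCP position; "tool_rot": TCP orientation; "force": force on the tool from outside, world axes, zero at the start; "ft_torque": the same for the moment, N m; "finger_gap": finger opening in m.
Only numpy, scipy, OpenCV 4.12 (cv2) and the standard library are available. Lean on these libraries where they do the work, as an engineer would, in place of code of your own. Each camera call takes 0.05 s, during which the arm holds its last target. There are 200 camera calls.

TASK

Slide the setting block along the press bed until it lies beneath the sprung foot of the stop, then put the T-handle driver on the stop screw's square head and wind the foot down until the block just drags: the foot should press on it with about 4 N, lightly but surely, and must never clamp it hard (10 N). Then check the setting by drawing the block a centimetre or so under the pressing foot, and leave the block dragging beneath the foot with the driver standing on the screw; turn the screw only with the driver and leave the other things on the counter alone.

Things in the scene. Friction and masses are not known exactly. Their poses are not given: they have to be found in the camera images.
- stand: Box-lid press, bolted down: an aluminium bed plate 200 mm long, 70 mm wide, its top 15 mm above the counter, with two guide strips (8 mm high) that leave a 43 mm wide lane along its x axis; across the lane stands a grey portal 118 mm wide, 36 mm deep, 90 mm high (opening under its beam up to 68 mm). Origin on the counter straight under the screw axis; x points along the lane, through the portal and away from the robot; the bed runs from x = -145 to +55 mm
- screw (a joint): Turn of the stop screw in rad: grows as the screw is turned clockwise seen from above, which lowers screw and foot by 12 mm a turn (1.91 mm per rad). Steep multi-start thread; friction torque about 0.03 N m holds it where it is left. It can still be turned to 7.2 rad
- stop: The stop (nut, screw, foot), moving up and down with the screw; origin on the screw axis, 48 mm below the square head's top. Its white round foot (24 mm diameter, 7 mm thick, turns with the screw) sits on a spring: 3 N per mm pushed up, from 0 N, 7 mm travel. Hanging free, its underside is 75 mm below the head's top (58 mm below the flange's top), at the start at least 1.5 mm above the block
- screw_head (a point): Centre of the top of the screw's steel square head: 14 x 14 mm, 17 mm high, bevelled to 8 x 8 mm over its upper 5 mm, on a round flange of 34 mm diameter. Axes turn with the screw, x and y square to the head's flats, z up
- gauge: Setting block of steel: 70 mm long (x), 40 mm wide, with a telescoping aluminium cap that somebody has locked at the wanted height: the thickness is between 29 and 34 mm and not known. It lies in the lane (about 1.5 mm play at either side), mass about 0.35 kg; at the start it always passes freely under the foot. Origin at the centre of the block's underside, x along the lane like the press. A 20 mm wide, 12 mm high tail runs from it towards -x to an upright finger tab
- gauge_tab (a point): Where to grip the setting block: on its upright finger tab (32 mm long in x, 12 mm thick in y, top 60 mm above the bed), 18 mm below the tab's top, 125 mm behind the block's origin along -x; axes as the block's. Sliding the block takes some 2 N when free and about 1.2 N more for each newton that the foot presses (friction about 0.6 on foot and on bed)
- driver_grip (a point): Centre of the black cross bar of the T-handle driver: 60 mm long in x, 14 mm thick in y, 22 mm high, 66 mm above the driver's lower end. Driver about 0.16 kg, 77 mm tall, axes: z up along its shank
- driver_socket (a point): Centre of the mouth (lower end) of the driver: a square socket, 25 x 25 mm outside, 17 x 17 mm inside, 20 mm deep, flats parallel to the cross bar's axes. On the square head it goes down until its rim rests on the flange, mouth 17 mm below the head's top; it can be put on at any quarter turn, has about 0.25 rad of turning play either way and stands there by itself when let go
- holder: Grey plastic holder of the driver, fixed: 80 x 80 x 4 mm plate with a square cup 36 x 36 mm outside, 28 x 28 mm inside, rim 32 mm above the counter, in which the driver's socket stands on the plate's top (4 mm). Origin under its centre
- canister_mid (a point): Bystander: white wipes canister, 84 mm diameter, 170 mm tall; its centre
- tub: Bystander: small white sauce tub, 64 mm diameter, 35 mm tall; origin at its underside
- shaker: Bystander: steel shaker, 40 mm diameter, 74 mm tall; origin at its underside
- napkins: Bystander: pile of napkins, 120 x 90 x 35 mm; origin at its underside
Mind the look-alikes: they are no part of the job. What is shaped like the part that bears driver_grip but purple is not meant.

How it is judged:
On the way, in this order (a step that is already met when the one before it is completed fails the run):
1. the setting block lies beneath the foot, which does not press on it yet (x of gauge in the frame of stand between -0.02 and 0.02 m and contact force between stop and gauge below 0.3 N), for 0.2 s.
2. with the driver on the screw, the foot has been wound down to press lightly (1.2 to 7 N) on the block (x of gauge in the frame of stand between -0.02 and 0.02 m and contact force between stop and gauge between 1.2 and 7 N and distance between driver_socket and screw_head below 0.026 m and z of driver_socket in the frame of screw_head below -0.01 m and angle between driver_socket's own z axis and vertical below 0.2 rad), for 0.2 s.
3. the block is slid along beneath the lightly pressing foot (x of gauge in the frame of stand between -0.023 and 0.023 m and contact force between stop and gauge between 1.2 and 9 N and linear speed of gauge above 0.003 m/s), for 0.1 s.
At the end, for the whole second after the job is handed in: the block lies still beneath the foot (its centre within 23 mm of the screw axis along the lane), the foot presses on it with 1.2 to 7 N, and the driver stands upright (within 0.2 rad) on the screw's square head, pushed down over it by at least 10 mm; the robot has let go (x of gauge in the frame of stand between -0.023 and 0.023 m and contact force between stop and gauge between 1.2 and 7 N and distance between driver_socket and screw_head below 0.026 m and z of driver_socket in the frame of screw_head below -0.01 m and angle between driver_socket's own z axis and vertical below 0.2 rad and linear speed of gauge below 0.005 m/s); the robot touches nothing.
It fails at once if the foot clamps the block with more than 10 N (contact force between stop and gauge above 10 N).
It fails at once if the gripper touches the screw or the foot (over 1 N) in place of the driver (contact force between the fingers and stop above 1 N).
It fails at once if a bystander is pushed more than 25 mm (distance of any of canister_mid, tub, shaker, napkins from where it was at the start of the episode above 0.025 m).
It also fails if it takes over 72 s, if anything falls off the work surface, if the arm or the gripper's body presses on something with over 40 N, if the wrist force passes 120 N, or if a joint passes its speed limit or range.

## Working session

There is one attempt and no reset: what is moved stays moved. The work goes in short steps, Python scripts to look and compute and a shell command to move; the robot and the scene stay as the last step left them, time stands still between calls to the robot, and variables do not carry over. Pictures are saved under pics/ and viewed, about 8 in all and at most 12, crops included, and the job is handed in when it is done.

```bash
mkdir -p pics; python3 - <<'E'
from station import robot
import cv2,numpy as np
print(robot.observe())
a=robot.read_camera("top");b=robot.read_camera("side")
cv2.imwrite("pics/top.png",a);cv2.imwrite("pics/side.png",b)
for n in("top","side","wrist"):print(n,robot.camera_model(n))
E
```

```text
{'time': 0.0, 'joint_pos': array([ 9.89003019e-01,  2.76596696e-01,  1.50615574e+00, -1.86490384e-06,
        1.36068445e+00, -1.20995160e-01]), 'qvel': array([-1.43734910e-03,  9.86271083e-04, -2.11124477e-04,  1.11221388e-04,
        6.58762257e-04,  2.82869541e-05]), 'joint_torque': array([-1.41737044e-03, -4.16768861e+01, -2.45804429e+01, -4.58241266e-04,
        1.10271786e-02, -6.35451755e-06]), 'tcp_pos': array([0.25540556, 0.51460118, 0.2474297 ]), 'tool_rot': array([-3.16541471e-04,  2.28365783e-01,  9.73574968e-01, -8.66078869e-04]), 'force': array([-0.68881359, -0.34470583, -0.16301934]), 'ft_torque': array([-0.02479738, -0.00359779, -0.04438656]), 'finger_gap': 0.08549094340837135}
top {'camera_matrix': array([[383.57865153,   0.        , 285.34969437],
       [  0.        , 383.57865153, 208.08024534],
       [  0.        ,   0.        ,   1.        ]]), 'R': array([[-0.01507527, -0.99963804, -0.0222827 ],
       [-0.99964244,  0.01556007, -0.02174587],
       [ 0.02208472,  0.02194691, -0.99951518]]), 't': array([0.01220443, 0.5690148 , 0.9413489 ])}
side {'camera_matri
[... 192 characters left out ...]
4088, -0.00187921],
       [-0.33245378, -0.56488807, -0.75523238],
       [ 0.38058826,  0.65232819, -0.65545443]]), 't': array([-0.50320246,  0.27181546,  0.8834552 ])}
wrist {'camera_matrix': array([[306.83719658,   0.        , 281.96624973],
       [  0.        , 306.83719658, 208.59177655],
       [  0.        ,   0.        ,   1.        ]]), 'mount': array([[-8.94432969e-04, -9.55746089e-01, -2.94191457e-01,
         7.49271306e-02],
       [ 9.99999600e-01, -8.62030663e-04, -2.39810419e-04,
         3.59133299e-04],
       [-2.44041867e-05, -2.94191554e-01,  9.55746477e-01,
        -1.25494077e-01],
       [ 0.00000000e+00,  0.00000000e+00,  0.00000000e+00,
         1.00000000e+00]])}
```

View pics/top.png

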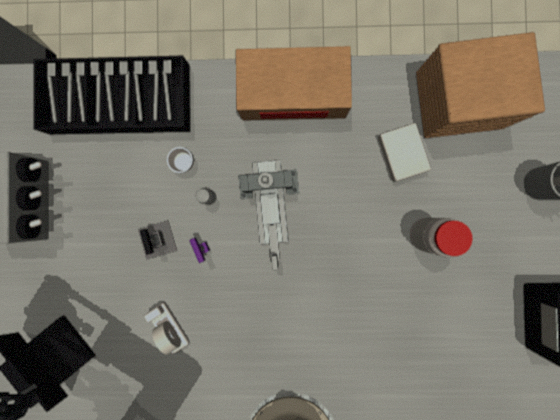

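View pics/side.png

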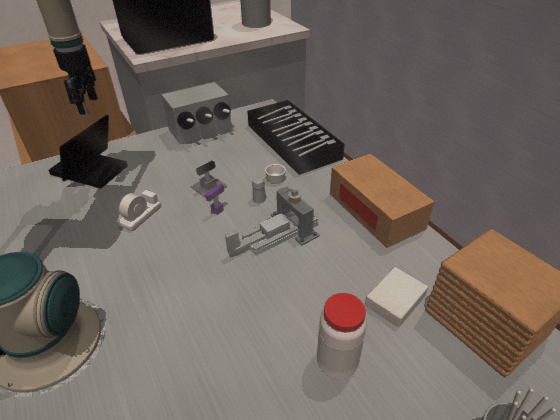

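The top picture shows the press with its screw at about (265,180) and the tab at (275,260). The black driver in its holder is at (153,240), the purple decoy at (200,248), and the shaker at (205,196). I'll enlarge the relevant area.

```bash
cat > h.py <<'E'
from station import robot
import cv2,numpy as np
from scipy.spatial.transform import Rotation as Ro
def cam(n):
    m=robot.camera_model(n);K=m["camera_matrix"]
    if n!="wrist": return K,m["R"],m["t"]
    s=robot.observe();q=s["tool_rot"];T=np.eye(4);T[:3,:3]=Ro.from_quat([q[1],q[2],q[3],q[0]]).as_matrix();T[:3,3]=s["tcp_pos"]
    C=np.linalg.inv(T@m["mount"]);return K,C[:3,:3],C[:3,3]
def p2w(c,u,v,z):
    K,R,t=c;d=R.T@np.linalg.inv(K)@[u,v,1];o=-R.T@t
    return o+d*(z-o[2])/d[2]
def w2p(c,X):
    K,R,t=c;p=K@(R@np.array(X)+t);return p[:2]/p[2]
def yaw():  # world angle of tool y axis, tilt
    q=robot.observe()["tool_rot"];M=Ro.from_quat([q[1],q[2],q[3],q[0]]).as_matrix()
    return M
E
python3 - <<'E'
from h import *
a=cv2.imread("pics/top.png")
c1=cv2.resize(a[145:280,225:325],None,fx=4,fy=4,interpolation=cv2.INTER_CUBIC)
c2=cv2.resize(a[145:280,130:230],None,fx=4,fy=4,interpolation=cv2.INTER_CUBIC)
cv2.imwrite("pics/c.png",np.hstack([c2,c1]))
E
```

```text
(no output)
```

View pics/c.png

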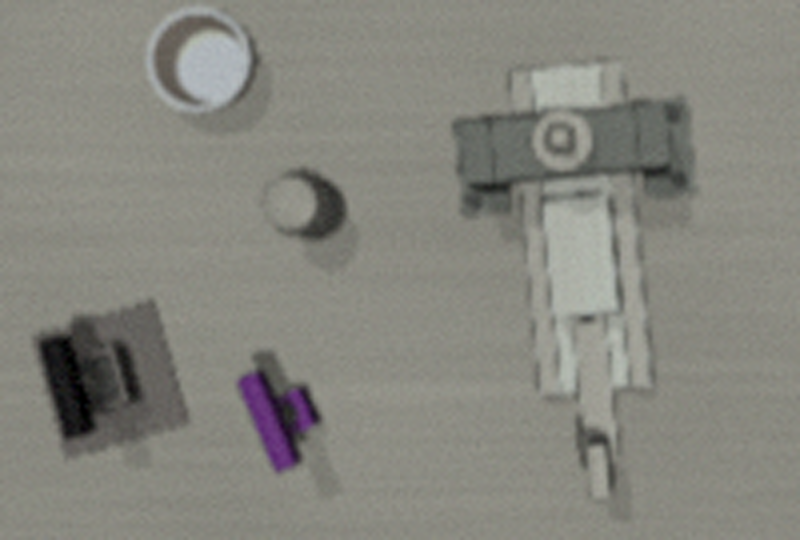

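```bash
python3 - <<'E'
from h import *
c=cam("top")
def L(x,y): return 130+x/4,145+y/4
def Rr(x,y): return 225+(x-400)/4,145+y/4
np.set_printoptions(precision=4,suppress=True)
print("screw",p2w(c,*Rr(561,138),.127))
far=p2w(c,*Rr(567,66),.023);near=p2w(c,*Rr(595,391),.023);d=far-near;print("bed",near,far,np.linalg.norm(d),"yaw",np.arctan2(d[1],d[0]))
print("tab",p2w(c,*Rr(600,470),.075))
print("block",p2w(c,*Rr(581,253),.047))
pl=[p2w(c,*L(*q),.081) for q in((37,338),(72,332),(95,430),(62,440))]
print("bar",np.mean(pl,0), [np.arctan2(*(pl[i]-pl[j])[[1,0]]) for i,j in((0,3),(1,2))])
print("plate",p2w(c,*L(112,380),.004))
print(np.c_[[p2w(c,*L(300,200),.074)],[p2w(c,*L(265,420),.07)]])
print(yaw())
E
```

```text
screw [0.6289 0.0434 0.127 ]
bed [0.4852 0.0325 0.023 ] [0.683  0.0467 0.023 ] 0.19831926036758812 yaw 0.0717538557061171
tab [0.4436 0.0275 0.075 ]
block [0.5684 0.0383 0.047 ]
bar [0.4965 0.3207 0.081 ] [np.float64(0.2354490232190732), np.float64(0.2249459106735291)]
plate [0.4946 0.322  0.004 ]
[[0.6007 0.1869 0.074  0.474  0.2095 0.07  ]]
[[-0.8957  0.4446 -0.0009]
 [ 0.4446  0.8957 -0.0014]
 [ 0.0002 -0.0016 -1.    ]]
```

```bash
python3 -m inch '[[0.06,0,0,0,0,0,-0.178],[0.06,0,0,0,0,0,-0.178],[0.06,0,0,0,0,0,-0.177],[0.06,-0.02,-0.059,0,0,0,0],[0.06,-0.02,-0.059,0,0,0,0],[0.06,-0.02,-0.059,0,0,0,0],[0.06,-0.02,-0.059,0,0,0,0],[0.06,-0.02,-0.059,0,0,0,0],[0.06,-0.02,-0.059,0,0,0,0],[0.06,-0.02,-0.059,0,0,0,0]]' 40
python3 -m inch '[[0.06,-0.01,-0.059,0,0,0,0],[0.06,0,-0.01,0,0,0,0],[0.06,0,0,0,0,0,0]]'
python3 - <<'E'
from h import *
np.set_printoptions(precision=4,suppress=True)
M=yaw();s=robot.observe();print(s["tcp_pos"],s["force"],s["time"],"yaw y",np.arctan2(M[1,1],M[0,1])); 
c=cam("wrist");a=robot.read_camera("wrist");cv2.imwrite("pics/w1.png",a);np.savez("w1.npz",K=c[0],R=c[1],t=c[2])
E
```

```text
time: 1.35
tcp_pos: [0.4327, 0.1147, 0.2443]
tool_rot: [-0.002, -0.05, 0.999, -0.002]
force: [1.2, 0.6, 0.1]
finger_gap: 0.0598
time: 1.72
tcp_pos: [0.4507, 0.0416, 0.2437]
tool_rot: [-0.002, -0.047, 0.999, -0.002]
force: [0.1, -0.3, 0.5]
finger_gap: 0.06
[0.4507 0.0416 0.2437] [ 0.0682 -0.2836  0.4508] 1.725 yaw y 1.664092135984018
```

View pics/w1.png

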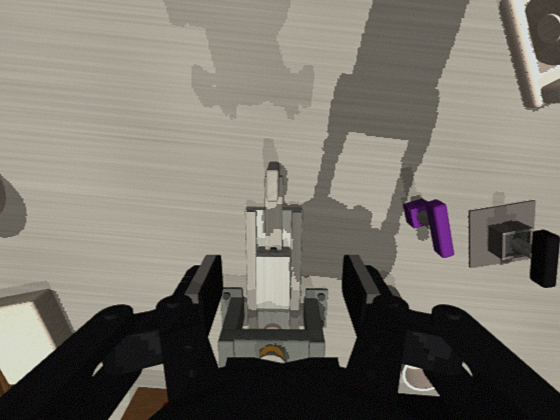

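The wrist picture shows the tab top around (273.5,181), the cap at (273,280), the screw at (273,352), and the driver bar at (544,258) with its shank to the left.

```bash
python3 - <<'E'
from h import *
np.set_printoptions(precision=4,suppress=True)
z=np.load("w1.npz");c=(z["K"],z["R"],z["t"])
for n,u,v,h in(("tab",273.5,182,.075),("screw",273,353,.127),("capnear",273,255,.047),("capfar",273,308,.047),("railR",298,207,.023),("railL",251,207,.023),("baredge",544,258,.081)):print(n,p2w(c,u,v,h))
a=cv2.imread("pics/w1.png")
M=yaw();print("M",M)
for X in ([.4436,.0275,.075],[.4276,.0275,.075],[.4596,.0275,.075]): print(w2p(c,X))
cv2.imwrite("pics/w1c.png",np.hstack([cv2.resize(a[150:370,210:335],None,fx=2.7,fy=2.7,interpolation=cv2.INTER_CUBIC),cv2.resize(a[150:370,400:560],None,fx=2.7,fy=2.7,interpolation=cv2.INTER_CUBIC)]))
E
```

```text
tab [0.4394 0.0316 0.075 ]
screw [0.5956 0.046  0.127 ]
capnear [0.5307 0.0379 0.047 ]
capfar [0.6012 0.0438 0.047 ]
railR [0.4777 0.0622 0.023 ]
railL [0.4829 0.0071 0.023 ]
baredge [0.4915 0.3155 0.081 ]
M [[-0.9955 -0.0944 -0.004 ]
 [-0.0944  0.9955 -0.0051]
 [ 0.0045 -0.0047 -1.    ]]
[268.9622 185.7564]
[270.2876 169.6184]
[267.677  201.4063]
```

View pics/w1c.png

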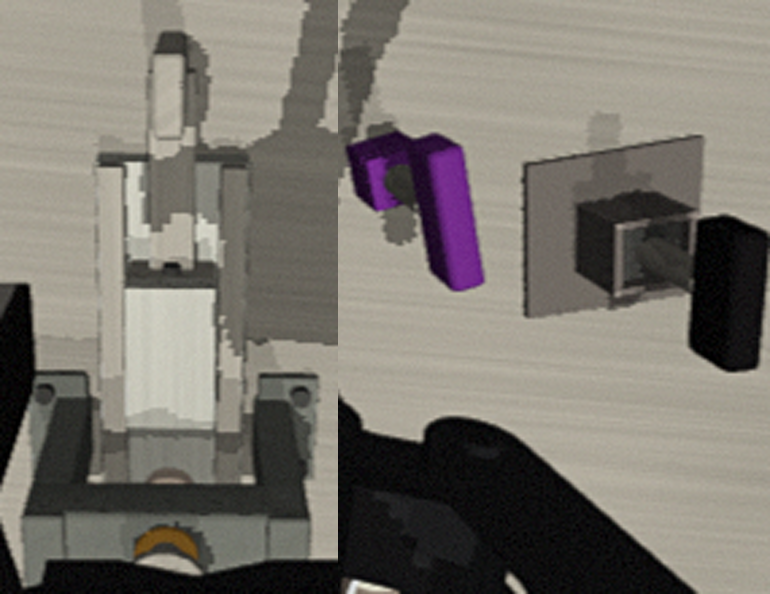

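```bash
python3 - <<'E'
from h import *
np.set_printoptions(precision=4,suppress=True)
z=np.load("w1.npz");c=(z["K"],z["R"],z["t"])
A=p2w(c,273.7,209,.023);B=p2w(c,272.6,328,.023);print(A,B,np.arctan2(*(B-A)[[1,0]]))
C=p2w(c,271.5,330,.09);print("portal front",C)
tab=p2w(c,272.2,185.2,.075);print("tab",tab)
s=robot.observe();print("tool delta to tab",yaw().T@(tab-s["tcp_pos"]))
# driver: cup rim corners, crop2 offset 400,150
P=lambda x,y:(400+(x-338)/2.7,150+y/2.7)
print("cup rim",np.mean([p2w(c,*P(*q),.032) for q in((617,225),(695,212),(690,290),(613,295))],0))
bt=[p2w(c,*P(*q),.081) for q in((697,220),(730,218),(765,232))]
print(bt)
print(p2w(c,*P(710,290),.081))
E
```

```text
[0.4828 0.0339 0.023 ] [0.6488 0.0465 0.023 ] 0.07575048334775507
portal front [0.5989 0.0434 0.09  ]
tab [0.4427 0.0306 0.075 ]
tool delta to tab [ 0.0082 -0.0098  0.1688]
cup rim [0.4973 0.3253 0.032 ]
[array([0.4642, 0.2947, 0.081 ]), array([0.4623, 0.3065, 0.081 ]), array([0.4665, 0.3213, 0.081 ])]
[0.4915 0.3089 0.081 ]
```

```bash
python3 -m inch '[[0.05,0.008,-0.011,0.03,0,0,0.019],[0.05,0,0,0.05,0,0,0],[0.05,0,0,0.05,0,0,0],[0.05,0,0,0.04,0,0,0],[0.05,0,0,0.019,0,0,0],[0.05,0,0,0,0,0,0]]'
python3 - <<'E'
from h import *
np.set_printoptions(precision=4,suppress=True)
s=robot.observe();print(s["tcp_pos"],s["force"]);print(yaw())
c=cam("wrist");a=robot.read_camera("wrist");cv2.imwrite("pics/w2.png",a)
E
```

```text
time: 2.52
tcp_pos: [0.4423, 0.0405, 0.0514]
tool_rot: [0.0, -0.045, 0.999, -0.001]
force: [-0.1, -0.3, -0.2]
finger_gap: 0.05
[0.4423 0.0405 0.0514] [-0.0506 -0.2844 -0.2272]
[[-0.9959 -0.09    0.0004]
 [-0.09    0.9959 -0.0013]
 [-0.0003 -0.0014 -1.    ]]
```

View pics/w2.png

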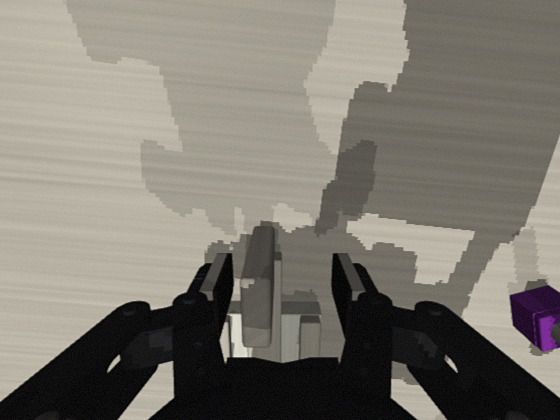

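```bash
python3 -m inch '[[0.05,0,-0.009,-0.002,0,0,0.018],[0.05,0,0,0,0,0,0]]'
python3 - <<'E'
from h import *
np.set_printoptions(precision=4,suppress=True)
s=robot.observe();print(s["tcp_pos"],s["force"]);M=yaw();print(np.arctan2(-M[0,1],M[1,1]))
E
```

```text
time: 2.82
tcp_pos: [0.4454, 0.0319, 0.0563]
tool_rot: [0.003, -0.037, 0.999, -0.001]
force: [0.5, 0.0, -0.5]
finger_gap: 0.05
[0.4454 0.0319 0.0563] [ 0.5164  0.0024 -0.4692]
0.07305382981892217
```

```bash
python3 -m inch '[[0.03,0,-0.002,0,0,0,0],[0.0,0,0,0,0,0,0],[0.0,0,0,0,0,0,0],[0.0,0,0,0,0,0,0],[0.0,0,0,0,0,0,0]]' 25
python3 - <<'E'
from h import *
np.set_printoptions(precision=4,suppress=True)
s=robot.observe();print(s["tcp_pos"],s["force"]);M=yaw();print(np.arctan2(-M[0,1],M[1,1]))
E
```

```text
time: 3.45
tcp_pos: [0.4465, 0.0295, 0.0577]
tool_rot: [0.005, -0.036, 0.999, -0.001]
force: [-0.2, 0.4, 1.0]
finger_gap: 0.012
[0.4465 0.0295 0.0577] [-0.1504  0.3931  1.0215]
0.07196240896901658
```

```bash
python3 -m inch '[[0.0,-0.01,0,0,0,0,0],[0.0,-0.01,0,0,0,0,0],[0.0,-0.01,0,0,0,0,0],[0.0,-0.01,0,0,0,0,0],[0,0,0,0,0,0,0]]'
python3 -m inch '[[0.0,-0.01,0,0,0,0,0],[0,0,0,0,0,0,0]]'
```

```text
time: 4.08
tcp_pos: [0.4783, 0.0328, 0.0577]
tool_rot: [-0.005, -0.037, 0.999, -0.001]
force: [1.0, 0.2, -1.2]
finger_gap: 0.012
time: 4.32
tcp_pos: [0.4857, 0.0335, 0.0576]
tool_rot: [-0.008, -0.037, 0.999, -0.001]
force: [1.9, 0.2, -0.9]
finger_gap: 0.0117
```

```bash
python3 -m inch '[[0.0,-0.012,0,0,0,0,0],[0.0,-0.012,0,0,0,0,0],[0,0,0,0,0,0,0]]'
python3 - <<'E'
from h import *
np.set_printoptions(precision=4,suppress=True)
s=robot.observe();print(s["tcp_pos"],s["force"],s["ft_torque"]);print(yaw())
E
```

```text
time: 4.7
tcp_pos: [0.5036, 0.0352, 0.0574]
tool_rot: [-0.015, -0.037, 0.999, -0.001]
force: [1.6, 0.2, -1.5]
finger_gap: 0.0118
[0.5036 0.0352 0.0574] [ 1.5626  0.2261 -1.4707] [ 0.0567 -0.3332 -0.0338]
[[-0.9968 -0.0738 -0.0295]
 [-0.0737  0.9973 -0.0025]
 [ 0.0296 -0.0003 -0.9996]]
```

```bash
python3 -m inch '[[0.05,0,0,0,0,0,0],[0.05,0,0,0,0,0,0],[0.05,0,0,0,0,-0.015,0],[0.05,0,0,-0.03,0,-0.015,0],[0.05,0.0,0,-0.06,0,0,0],[0.05,0.03,0,-0.06,0,0,0],[0.05,0.05,0,-0.06,0,0,0],[0.05,0.03,0,-0.05,0,0,0],[0.05,0,0,0,0,0,0]]'
python3 - <<'E'
from h import *
np.set_printoptions(precision=4,suppress=True)
s=robot.observe();print(s["tcp_pos"],s["force"]);print(yaw())
c=cam("wrist");a=robot.read_camera("wrist");np.savez("w3.npz",K=c[0],R=c[1],t=c[2],a=a)
u,v=w2p(c,[.59,.042,.05]);u=int(u);v=int(v);print(u,v)
u0=max(u-100,0);v0=max(v-75,0);v0=min(v0,270);print("off",u0,v0)
cv2.imwrite("pics/w3.png",cv2.resize(a[v0:v0+150,u0:u0+200],None,fx=4,fy=4,interpolation=cv2.INTER_CUBIC))
E
```

```text
time: 5.82
tcp_pos: [0.4026, 0.0277, 0.3069]
tool_rot: [0.002, -0.037, 0.999, -0.0]
force: [0.8, -0.2, -0.6]
finger_gap: 0.0502
[0.4026 0.0277 0.3069] [ 0.7601 -0.1929 -0.6041]
[[-0.9973 -0.0736  0.0033]
 [-0.0736  0.9973 -0.0004]
 [-0.0033 -0.0007 -1.    ]]
282 303
off 182 228
```

View pics/w3.png

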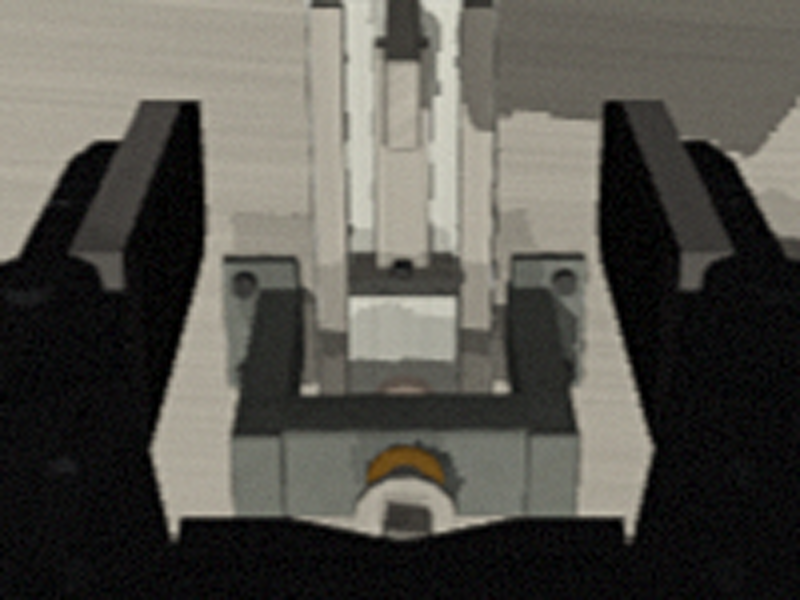

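```bash
python3 - <<'E'
from h import *
np.set_printoptions(precision=4,suppress=True)
z=np.load("w3.npz");c=(z["K"],z["R"],z["t"]);P=lambda x,y:(182+x/4,228+y/4)
f=lambda n,x,y,h:print(n,p2w(c,*P(x,y),h),"lane x",(p2w(c,*P(x,y),h)[:2]@[np.cos(.074),np.sin(.074)]))
f("bed near",404,7,.023);f("portal front top",406,432,.09);f("portal bottom",406,396,.068)
f("cap near",403,297,.047);f("tab near",403,62,.075);f("tab far",403,150,.075);
f("flange L",357,512,.11);f("flange R",458,512,.11);f("flange mid",407,512,.11);f("foot near",404,378,.055)
f("head top back",407,503,.127)
for h in(.044,.047,.05): 
  A=p2w(c,*P(348,297),h);B=p2w(c,*P(458,297),h);print(h,np.linalg.norm(A-B))
for h in(.1,.11,.12): 
  A=p2w(c,*P(357,512),h);B=p2w(c,*P(458,512),h);print(h,np.linalg.norm(A-B))
a=z["a"];w=cv2.resize(a[330:370,255:315],None,fx=8,fy=8,interpolation=cv2.INTER_CUBIC)
t=cv2.imread("pics/top.png")[162:202,240:290];t=cv2.resize(t,None,fx=8,fy=8,interpolation=cv2.INTER_CUBIC)
W=np.zeros((640,480,3),np.uint8);W[:320]=w;W[320:,:400]=t;W=cv2.convertScaleAbs(W,alpha=1.6);cv2.imwrite("pics/z.png",W)
E
```

```text
bed near [0.4861 0.0353 0.023 ] lane x 0.4873966875750161
portal front top [0.6122 0.0451 0.09  ] lane x 0.6138827106969971
portal bottom [0.6153 0.0454 0.068 ] lane x 0.6169489891773814
cap near [0.5893 0.0425 0.047 ] lane x 0.5907927368073013
tab near [0.4845 0.0347 0.075 ] lane x 0.4857834648096148
tab far [0.5154 0.037  0.075 ] lane x 0.5166879569950118
flange L [0.6278 0.0303 0.11  ] lane x 0.6282895485042046
flange R [0.6254 0.0628 0.11  ] lane x 0.6283063520397587
flange mid [0.6266 0.0464 0.11  ] lane x 0.6282978674082746
foot near [0.6178 0.0449 0.055 ] lane x 0.619454390723975
head top back [0.6074 0.0449 0.127 ] lane x 0.6090846117042132
0.044 0.04025883655767023
0.047 0.039947654273104025
0.05 0.0396364719885378
0.1 0.033660158289569087
0.11 0.03264666875162534
0.12 0.03163317921368162
```

View pics/z.png

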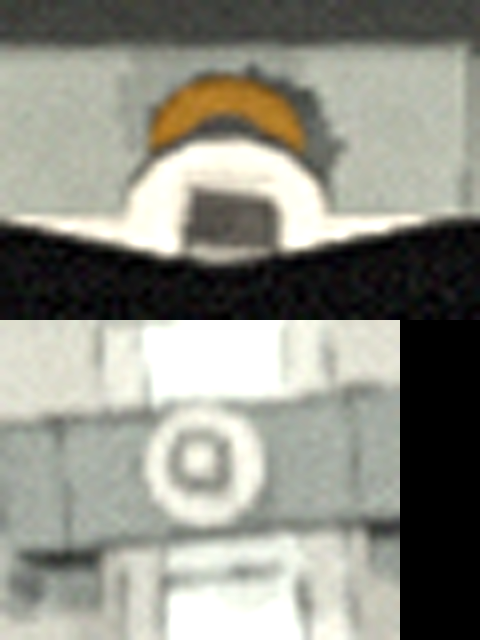

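```bash
python3 - <<'E'
from h import *
np.set_printoptions(precision=4,suppress=True)
z=np.load("w3.npz");c=(z["K"],z["R"],z["t"]);P=lambda x,y:p2w(c,255+x/8,330+y/8,.110)
A=P(190,187);B=P(278,197);d=B-A;print(A,B,np.linalg.norm(d),"head yaw",np.arctan2(-d[0],d[1]))
A=P(185,248);B=P(275,247);d=B-A;print(A,B,"head yaw2",np.arctan2(-d[0],d[1]))
g=cv2.cvtColor(cv2.imread("pics/top.png"),cv2.COLOR_BGR2GRAY)[172:188,257:274];print(g)
print("screw top",[p2w(cam("top"),265,179.7,h) for h in(.12,.13)])
E
```

```text
[0.6229 0.0397 0.11  ] [0.6238 0.054  0.11  ] 0.014329026933993507 head yaw -0.06521882730809361
[0.6351 0.0397 0.11  ] [0.6338 0.0543 0.11  ] head yaw2 0.087268835928357
[[123 111 140 125 116 127 129 132 139 135 125 112 107 113 116 107 105]
 [ 92  84 102 104 117 137 142 150 149 143 139 124 115 108  97  98  96]
 [ 85  86  91 115 137 147 152 150 158 152 153 153 147 134 112 106 102]
 [104 100 111 142 147 138 133 131 130 133 148 156 164 149 130 110 107]
 [108 114 135 148 146 109 110 109 109 111 124 139 158 154 144 117 104]
 [106 122 152 147 128 104 118 130 128 117 102 110 157 161 151 130 104]
 [109 131 156 148 109 103 141 151 150 133  93 109 149 158 153 135 103]
 [ 99 136 153 141 106 107 144 159 156 135 103 106 143 155 156 143 101]
 [101 139 155 140 103 105 136 147 141 124  95 105 140 159 159 146 101]
 [105 136 156 145 114  99 109 117 118 113  93  98 141 156 155 143  99]
 [102 117 150 152 125 106  98  86  90  93  89 109 142 159 150 128  94]
 [109 109 147 152 149 135 114 110 111 106 109 126 143 156 142 105  88]
 [103 108 128 140 154 154 141 145 141 134 133 136 145 150 120  93  86]
 [104 102 103 123 146 155 152 156 150 148 147 149 135 122 108  89  95]
 [102 103 103 105 124 139 145 151 151 148 148 136 115  94  89  91  90]
 [108 106 100 104 102 105 113 125 131 122 119 109  94  83  84  79  78]]
screw top [array([0.6292, 0.0444, 0.12  ]), array([0.6282, 0.0437, 0.13  ])]
```

```bash
python3 -m inch '[[0.05,0,0,0,0,0,-0.156],[0.05,-0.026,0.044,0.01,0,0,0],[0.05,-0.026,0.044,0.01,0,0,0],[0.05,-0.026,0.044,0.01,0,0,0],[0.05,-0.026,0.044,0.01,0,0,0],[0.05,-0.026,0.044,0.01,0,0,0],[0.05,-0.026,0.044,0.01,0,0,0],[0.05,0,0,0,0,0,0],[0.05,0,0,0,0,0,0]]'
python3 - <<'E'
from h import *
np.set_printoptions(precision=4,suppress=True)
s=robot.observe();print(s["tcp_pos"],s["force"],s["joint_pos"]);M=yaw();print(M,np.arctan2(-M[0,1],M[1,1]))
c=cam("wrist");a=robot.read_camera("wrist");np.savez("w4.npz",K=c[0],R=c[1],t=c[2],a=a)
u,v=w2p(c,[.4965,.322,.081]);u=int(u);v=int(v);print(u,v)
u0=max(u-100,0);v0=max(v-75,0);print("off",u0,v0)
cv2.imwrite("pics/w4.png",cv2.resize(a[v0:v0+150,u0:u0+200],None,fx=4,fy=4,interpolation=cv2.INTER_CUBIC))
E
```

```text
time: 7.0
tcp_pos: [0.4943, 0.3279, 0.2218]
tool_rot: [-0.011, -0.115, 0.993, -0.004]
force: [-0.7, -0.2, -0.5]
finger_gap: 0.0497
[0.4943 0.3279 0.2218] [-0.6641 -0.2053 -0.4963] [ 0.4681  0.3309  1.4909  0.0004  1.344  -1.3341]
[[-0.9731 -0.2293 -0.0218]
 [-0.2291  0.9733 -0.0106]
 [ 0.0237 -0.0053 -0.9997]] 0.23138742040501506
275 205
off 175 130
```

View pics/w4.png

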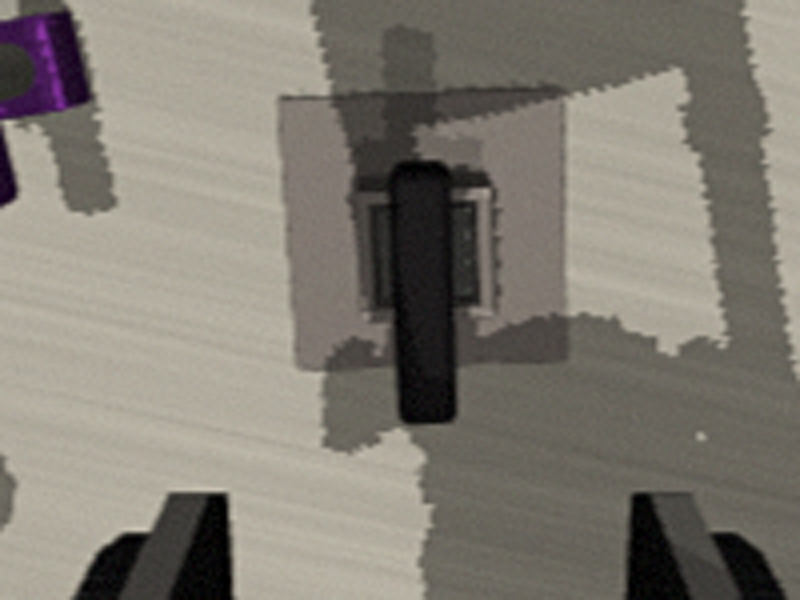

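```bash
python3 - <<'E'
from h import *
np.set_printoptions(precision=4,suppress=True)
z=np.load("w4.npz");c=(z["K"],z["R"],z["t"]);P=lambda x,y,h:p2w(c,175+x/4,130+y/4,h)
A=P(420,165,.081);B=P(428,420,.081);d=B-A;print(A,B,np.linalg.norm(d),"mid",(A+B)/2,"yaw",np.arctan2(d[1],d[0]))
pl=np.array([P(*q,.004) for q in((280,98),(565,90),(570,360),(300,368))]);print("plate",pl.mean(0), np.linalg.norm(np.diff(pl,axis=0),axis=1))
rim=np.array([P(*q,.032) for q in((358,188),(490,188),(495,318),(365,318))]);print("rim",rim.mean(0))
s=robot.observe();M=yaw();t=(A+B)/2;t[2]=.068;print("tool delta",M.T@(t-s["tcp_pos"]))
E
```

```text
[0.4655 0.3187 0.081 ] [0.5231 0.334  0.081 ] 0.05959342757419078 mid [0.4943 0.3263 0.081 ] yaw 0.259977582865126
plate [0.4958 0.3274 0.004 ] [0.0793 0.0788 0.0798]
rim [0.4956 0.327  0.032 ]
tool delta [-0.0034 -0.0006  0.1538]
```

```bash
python3 -m inch '[[0.05,0,0,0.02,-0.005,-0.024,-0.025],[0.05,0,0,0.035,0,0,0],[0.05,0,0,0.035,0,0,0],[0.05,0,0,0.03,0,0,0],[0.05,0,0,0.015,0,0,0],[0.05,0,0,0,0,0,0]]'
cat > st.py <<'E'
from h import *
np.set_printoptions(precision=4,suppress=True)
s=robot.observe();M=yaw();print(s["time"],s["tcp_pos"],"F",s["force"],"T",s["ft_torque"],"gap",s["finger_gap"],"yaw",np.arctan2(-M[0,1],M[1,1]),"down in tool",-M[2],"J6",s["joint_pos"][5])
E
python3 st.py
```

```text
time: 7.8
tcp_pos: [0.4947, 0.3208, 0.0858]
tool_rot: [0.003, -0.124, 0.992, 0.0]
force: [-0.0, -0.3, 0.1]
finger_gap: 0.05
7.8 [0.4947 0.3208 0.0858] F [-0.0147 -0.2811  0.0761] T [0.0208 0.0087 0.0271] gap 0.05004166937249853 yaw 0.2483678798164394 down in tool [ 0.0051 -0.0001  1.    ] J6 -1.3607122124162019
```

```bash
python3 -m inch '[[0.05,-0.002,0.0055,0.008,0,0,-0.01],[0.05,0,0,0.009,0,0,0],[0.05,0,0,0,0,0,0]]'; python3 st.py
```

```text
time: 8.18
tcp_pos: [0.4973, 0.3277, 0.0705]
tool_rot: [0.005, -0.129, 0.992, 0.001]
force: [-1.2, 0.5, 0.2]
finger_gap: 0.0499
8.175 [0.4973 0.3277 0.0705] F [-1.2331  0.4658  0.1965] T [-0.0052 -0.0516  0.0008] gap 0.049897082014841 yaw 0.25861659962771383 down in tool [ 0.0105 -0.0013  0.9999] J6 -1.3624009256034904
```

```bash
python3 -m inch '[[0.03,0.002,-0.001,0.002,0,0.01,0],[0,0,0,0,0,0,0],[0,0,0,0,0,0,0],[0,0,0,0,0,0,0],[0,0,0,0,0,0,0]]' 60; python3 st.py
```

```text
time: 8.8
tcp_pos: [0.4959, 0.3265, 0.0691]
tool_rot: [0.001, -0.129, 0.992, 0.001]
force: [0.2, 0.3, -0.8]
finger_gap: 0.013
8.8 [0.4959 0.3265 0.0691] F [ 0.1837  0.3023 -0.8111] T [ 0.0349 -0.0293 -0.0184] gap 0.013002473865680129 yaw 0.2589527193307432 down in tool [ 0.0013 -0.0016  1.    ] J6 -1.3662832388844204
```

```bash
python3 -m inch '[[0,0,0,-0.04,0,0,0],[0,0,0,-0.06,0,0,0],[0,0,0,-0.06,0,0,0],[0,-0.0096,-0.051,-0.01,0,0,0],[0,-0.0096,-0.051,0,0,0,0],[0,-0.0096,-0.051,0,0,0,0],[0,-0.0096,-0.051,0,0,0,0],[0,-0.0096,-0.051,0,0,0,0],[0,0,0,0,0,0,0.13],[0,0,0,0,0,0,0.13]]'; python3 st.py
```

```text
time: 10.05
tcp_pos: [0.6111, 0.0846, 0.2422]
tool_rot: [0.0, 0.004, 1.0, 0.0]
force: [-0.9, -0.1, -2.2]
finger_gap: 0.0131
10.05 [0.6111 0.0846 0.2422] F [-0.8695 -0.1436 -2.1706] T [ 0.0117  0.0061 -0.0381] gap 0.013061481726444675 yaw -0.007193743592579924 down in tool [ 0.0007 -0.0004  1.    ] J6 -1.5391189819245923
```

```bash
python3 -m inch '[[0,-0.019,-0.0386,0.01,0,0,0],[0,0,0,0.01,0,0,0],[0,0,0,0,0,0,0]]'; python3 st.py
```

```text
time: 10.42
tcp_pos: [0.6293, 0.045, 0.2207]
tool_rot: [-0.001, 0.004, 1.0, 0.001]
force: [-0.7, -0.0, -2.3]
finger_gap: 0.0132
10.425 [0.6293 0.045  0.2207] F [-0.6679 -0.005  -2.2853] T [-0.0156  0.0388  0.0034] gap 0.013171453874214187 yaw -0.008469750958402312 down in tool [-0.0018 -0.0012  1.    ] J6 -1.6021271767809306
```

```bash
python3 -m inch '[[0,-0.001,0.001,0.012,0,0,0],[0,0,0,0.012,0,0,0],[0,0,0,0,0,0,0]]'; python3 st.py;  python3 -m inch '[[0,0,0,0.005,0,0,0],[0,0,0,0.004,0,0,0],[0,0,0,0,0,0,0]]'; python3 st.py
```

```text
time: 10.8
tcp_pos: [0.6293, 0.0479, 0.1951]
tool_rot: [-0.001, 0.003, 1.0, 0.001]
force: [0.1, -0.1, -1.1]
finger_gap: 0.0132
10.8 [0.6293 0.0479 0.1951] F [ 0.1107 -0.1257 -1.0699] T [-0.0065 -0.0453  0.0037] gap 0.013227245752137575 yaw -0.006375279590548007 down in tool [-0.0026 -0.0019  1.    ] J6 -1.6001081362893523
time: 11.18
tcp_pos: [0.6297, 0.0479, 0.1867]
tool_rot: [-0.0, 0.003, 1.0, 0.0]
force: [-0.5, -1.0, -0.8]
finger_gap: 0.013
11.175 [0.6297 0.0479 0.1867] F [-0.5201 -1.0061 -0.7736] T [-0.2137  0.0463 -0.0221] gap 0.012958486870201957 yaw -0.005286046251469498 down in tool [-0.0008 -0.0004  1.    ] J6 -1.6001176139552462
```

```bash
python3 -m inch '[[0,0,-0.0015,0.003,0,0,0],[0,0,0,0.003,0,0,0],[0,0,0,0,0,0,0]]'; python3 st.py;  python3 -m inch '[[0,0,0,0.003,0,0,0],[0,0,0,0,0,0,0]]'; python3 st.py
```

```text
time: 11.55
tcp_pos: [0.6304, 0.0467, 0.1821]
tool_rot: [0.001, 0.003, 1.0, 0.001]
force: [-0.1, -0.8, -1.7]
finger_gap: 0.0132
11.55 [0.6304 0.0467 0.1821] F [-0.1235 -0.7877 -1.6874] T [-0.1187 -0.0063  0.0133] gap 0.013209515095288055 yaw -0.005670043483115497 down in tool [ 0.002  -0.0015  1.    ] J6 -1.6026555301882575
time: 11.8
tcp_pos: [0.6302, 0.0466, 0.1783]
tool_rot: [0.001, 0.003, 1.0, 0.001]
force: [-0.5, -0.6, -1.5]
finger_gap: 0.0129
11.8 [0.6302 0.0466 0.1783] F [-0.5066 -0.6112 -1.5388] T [-0.0762  0.105   0.0243] gap 0.012907473324547137 yaw -0.00586978945282526 down in tool [ 0.0012 -0.0017  1.    ] J6 -1.6026256352131425
```

```bash
python3 -m inch '[[0,0,-0.0005,0.003,0,0,0],[0,0,0,0,0,0,0]]'; python3 st.py;  python3 -m inch '[[0,0,0,0.002,0,0,0],[0,0,0,0,0,0,0]]'; python3 st.py
```

```text
time: 12.05
tcp_pos: [0.6303, 0.0464, 0.1749]
tool_rot: [0.001, 0.003, 1.0, 0.001]
force: [0.2, -0.1, -1.1]
finger_gap: 0.013
12.05 [0.6303 0.0464 0.1749] F [ 0.2328 -0.1176 -1.0707] T [0.0261 0.0025 0.0157] gap 0.013037567143447679 yaw -0.005892547104750006 down in tool [ 0.001  -0.0022  1.    ] J6 -1.6034960084274292
time: 12.3
tcp_pos: [0.6307, 0.0465, 0.1749]
tool_rot: [0.002, 0.003, 1.0, 0.001]
force: [-0.1, -1.2, -1.3]
finger_gap: 0.013
12.3 [0.6307 0.0465 0.1749] F [-0.0535 -1.235  -1.3109] T [-0.0358  0.0128 -0.0017] gap 0.012966912937409194 yaw -0.0058134400728838435 down in tool [ 0.0031 -0.0023  1.    ] J6 -1.60350168717348
```

```bash
python3 -m inch '[[0,0,0,0.003,0,0,0],[0,0,0,0,0,0,0]]'; python3 st.py;  python3 -m inch '[[0,0,0,0.003,0,0,0],[0,0,0,0,0,0,0]]'; python3 st.py
```

```text
time: 12.55
tcp_pos: [0.6309, 0.0465, 0.1748]
tool_rot: [0.003, 0.003, 1.0, 0.001]
force: [-1.3, -0.2, -2.2]
finger_gap: 0.0133
12.55 [0.6309 0.0465 0.1748] F [-1.3122 -0.2427 -2.1658] T [-0.0694  0.2003 -0.0139] gap 0.01332132514202226 yaw -0.005727745625062351 down in tool [ 0.0056 -0.0021  1.    ] J6 -1.6034672321643917
time: 12.8
tcp_pos: [0.6309, 0.0465, 0.1748]
tool_rot: [0.004, 0.003, 1.0, 0.001]
force: [-1.9, 0.6, -1.0]
finger_gap: 0.0129
12.8 [0.6309 0.0465 0.1748] F [-1.8697  0.6077 -1.0036] T [-0.0231  0.3365  0.033 ] gap 0.012913389999615284 yaw -0.005646896999413429 down in tool [ 0.0075 -0.002   1.    ] J6 -1.6034477563349598
```

```bash
python3 -m inch '[[0,0,0,0,0,0,0.175],[0,0,0,0.0004,0,0,0.175],[0,0,0,0.0004,0,0,0.175],[0,0,0,0.0004,0,0,0.175],[0,0,0,0.0004,0,0,0.175],[0,0,0,0.0004,0,0,0.175],[0,0,0,0.0004,0,0,0.175],[0,0,0,0.0004,0,0,0.175],[0,0,0,0,0,0,0]]'; python3 st.py
```

```text
time: 13.92
tcp_pos: [0.631, 0.0451, 0.1722]
tool_rot: [0.003, 0.663, 0.749, 0.002]
force: [0.1, -0.7, 3.8]
finger_gap: 0.0131
13.925 [0.631  0.0451 0.1722] F [ 0.1152 -0.681   3.771 ] T [ 0.003   0.2365 -0.0003] gap 0.01306365619224446 yaw -1.44917082594986 down in tool [ 0.0021 -0.0078  1.    ] J6 -0.159456456350919
```

```bash
python3 -m inch '[[0,0,0,0,0,0,0.16],[0,0,0,0.0003,0,0,0.16],[0,0,0,0.0003,0,0,0.16],[0,0,0,0.0003,0,0,0.16],[0,0,0,0.0003,0,0,0.16],[0,0,0,0,0,0,0]]'; python3 st.py
```

```text
time: 14.68
tcp_pos: [0.6306, 0.0447, 0.1707]
tool_rot: [0.002, 0.903, 0.429, 0.003]
force: [-0.8, -0.5, 3.4]
finger_gap: 0.0131
14.675 [0.6306 0.0447 0.1707] F [-0.7789 -0.5148  3.4285] T [0.0111 0.2278 0.0043] gap 0.013116126178203449 yaw -2.2541114320378575 down in tool [-0.0028 -0.0065  1.    ] J6 0.6455976891548391
```

```bash
python3 -m inch '[[0.05,0,0,0,0,0,0],[0.05,0,0,0,0,0,0],[0.05,0,0,-0.03,0,0,0],[0.05,0,0,-0.04,0,0,0.1],[0.05,0,0,0,0,0,0.178],[0.05,0,0,0,0,0,0.178],[0.05,0,0,0,0,0,0.178],[0.05,0,0,0,0,0,0.178],[0.05,-0.06,0,0,0,0,0],[0.05,-0.06,0,0,0,0,0]]'; python3 -m inch '[[0.05,0,0,0.01,0,0,0]]'; python3 st.py
```

```text
time: 15.92
tcp_pos: [0.5133, 0.0372, 0.2366]
tool_rot: [0.001, 0.999, 0.034, 0.004]
force: [-0.4, -1.7, 1.1]
finger_gap: 0.0499
time: 16.05
tcp_pos: [0.5094, 0.0373, 0.2268]
tool_rot: [0.0, 0.999, 0.034, 0.003]
force: [0.7, 0.6, -0.4]
finger_gap: 0.05
16.05 [0.5094 0.0373 0.2268] F [ 0.6891  0.5591 -0.378 ] T [ 0.0062  0.021  -0.0164] gap 0.04997042922143105 yaw -3.0731650051944506 down in tool [-0.0057 -0.0012  1.    ] J6 1.439631513574762
```

```bash
python3 -m inch '[[0.05,-0.006,0.002,0.04,0,-0.006,0],[0.05,0,0,0.05,0,0,0],[0.05,0,0,0.05,0,0,0],[0.05,0,0,0.025,0,0,0],[0.05,0,0,0,0,0,0]]'; python3 st.py
```

```text
time: 16.68
tcp_pos: [0.5106, 0.0346, 0.0573]
tool_rot: [0.001, 0.999, 0.037, 0.005]
force: [-0.3, -0.2, 0.7]
finger_gap: 0.0502
16.675 [0.5106 0.0346 0.0573] F [-0.3017 -0.1678  0.6644] T [-0.0168  0.0183 -0.0051] gap 0.050207579722007956 yaw -3.0674640762866248 down in tool [-0.01   -0.002   0.9999] J6 1.4291667316892507
```

```bash
python3 -m inch '[[0.05,-0.007,0,0,0,-0.01,0],[0,0,0,0,0,0,0],[0,0,0,0,0,0,0],[0,0,0,0,0,0,0],[0,0,0,0,0,0,0]]' 40; python3 st.py; python3 -m inch '[[0,0.005,0,0,0,0,0],[0,0.005,0,0,0,0,0]]'; python3 st.py;python3 -m inch '[[0,0.005,0,0,0,0,0]]'; python3 st.py
```

```text
time: 17.3
tcp_pos: [0.5062, 0.0342, 0.0604]
tool_rot: [0.001, 0.999, 0.038, 0.003]
force: [0.9, 0.5, -2.7]
finger_gap: 0.0118
17.3 [0.5062 0.0342 0.0604] F [ 0.857   0.4919 -2.719 ] T [0.0744 0.2107 0.0647] gap 0.011831546727005395 yaw -3.066142107122785 down in tool [-0.0061 -0.0026  1.    ] J6 1.4281233630203507
time: 17.55
tcp_pos: [0.5153, 0.035, 0.0602]
tool_rot: [0.001, 0.999, 0.038, 0.002]
force: [-0.9, 0.2, -0.2]
finger_gap: 0.0114
17.55 [0.5153 0.035  0.0602] F [-0.889   0.1722 -0.2494] T [ 0.0467  0.1667 -0.0101] gap 0.011392057260145087 yaw -3.0661275990251546 down in tool [-0.0038 -0.0024  1.    ] J6 1.431144284281535
time: 17.68
tcp_pos: [0.5205, 0.0354, 0.0602]
tool_rot: [0.001, 0.999, 0.038, 0.002]
force: [-2.5, -0.1, -1.2]
finger_gap: 0.0118
17.675 [0.5205 0.0354 0.0602] F [-2.4818 -0.1456 -1.1755] T [0.084  0.1743 0.0766] gap 0.011836161703887137 yaw -3.0661848271341956 down in tool [-0.0033 -0.0023  1.    ] J6 1.4325904036328336
```

```bash
python3 -m inch '[[0.05,0,0,0,0,0,0],[0.05,0,0,0,0,0,0],[0.05,0,0,-0.05,0,0,0],[0.05,0,0,-0.062,0,0,0],[0.05,0,0,-0.062,0,0,0],[0.05,0.05,0,-0.01,0,0,0],[0.05,0.06,0,0,0,0,0],[0.05,0,0,0,0,0,-0.17],[0.05,0,0,0,0,0,-0.17],[0.05,0,0,0,0,0,-0.17]]'; python3 -m inch '[[0.05,0,0,0,0,0,-0.17],[0.05,0,0,0,0,0,-0.13],[0.05,0,0,0,0,0,0]]'; python3 st.py
```

```text
time: 18.92
tcp_pos: [0.6368, 0.0436, 0.2539]
tool_rot: [0.004, 0.955, 0.296, 0.007]
force: [0.7, 0.1, -0.1]
finger_gap: 0.0496
time: 19.3
tcp_pos: [0.6372, 0.0434, 0.2541]
tool_rot: [0.005, 0.898, 0.439, 0.007]
force: [-0.6, 0.5, 0.7]
finger_gap: 0.0499
19.3 [0.6372 0.0434 0.2541] F [-0.6276  0.5286  0.6899] T [0.0051 0.0216 0.0241] gap 0.04994259307267757 yaw -2.232366867523185 down in tool [-0.0082 -0.0161  0.9998] J6 0.6225784015837229
```

```bash
python3 -m inch '[[0.05,-0.003,-0.006,0.01,0.016,-0.008,0.02],[0.05,0,0,0.025,0,0,0],[0.05,0,0,0,0,0,0]]'; python3 st.py
```

```text
time: 19.68
tcp_pos: [0.6296, 0.0449, 0.2172]
tool_rot: [-0.001, 0.904, 0.427, -0.001]
force: [0.1, -0.4, -0.6]
finger_gap: 0.0502
19.675 [0.6296 0.0449 0.2172] F [ 0.1378 -0.3834 -0.6337] T [-0.0042 -0.0146  0.0238] gap 0.05024206490357103 yaw -2.259604356394998 down in tool [0.0009 0.0023 1.    ] J6 0.6492142651240127
```

Aligned; descend and regrip.

```bash
python3 -m inch '[[0.05,0,0,0.02,0,0,0],[0.05,0,0,0.02,0,0,0],[0.05,0,0,0.007,0,0,0],[0.05,0,0,0,0,0,0]]'; python3 st.py; python3 -m inch '[[0,0,0,0,0,0,0],[0,0,0,0,0,0,0],[0,0,0,0,0,0,0],[0,0,0,0,0,0,0]]' 50; python3 st.py
```

```text
time: 20.18
tcp_pos: [0.6308, 0.0449, 0.1718]
tool_rot: [-0.0, 0.905, 0.425, 0.001]
force: [-0.3, -0.3, -0.5]
finger_gap: 0.0499
20.175 [0.6308 0.0449 0.1718] F [-0.2961 -0.2694 -0.5049] T [-0.0195 -0.048   0.037 ] gap 0.049915238938148594 yaw -2.2637946372800606 down in tool [-0.0015 -0.0004  1.    ] J6 0.6533463339978065
time: 20.68
tcp_pos: [0.6315, 0.0452, 0.1739]
tool_rot: [0.0, 0.905, 0.425, 0.002]
force: [-0.4, 0.4, -2.1]
finger_gap: 0.013
20.675 [0.6315 0.0452 0.1739] F [-0.4063  0.3916 -2.1171] T [ 0.0376 -0.0089  0.0499] gap 0.01296917124734239 yaw -2.2643098738044225 down in tool [-0.0034 -0.0021  1.    ] J6 0.6538884672479252
```

```bash
python3 -m inch '[[0,0,0,0.003,0,0,0.17],[0,0,0,0.001,0,0,0.17],[0,0,0,0.0005,0,0,0.17],[0,0,0,0.0005,0,0,0.17],[0,0,0,0.0004,0,0,0.17],[0,0,0,0,0,0,0]]'; python3 st.py
```

```text
time: 21.42
tcp_pos: [0.6313, 0.0451, 0.1724]
tool_rot: [-0.0, 1.0, 0.001, 0.003]
force: [0.2, -0.1, -1.4]
finger_gap: 0.0131
21.425 [0.6313 0.0451 0.1724] F [ 0.2052 -0.136  -1.3885] T [ 0.055   0.0849 -0.0199] gap 0.013106852326146265 yaw -3.1396816732704314 down in tool [-0.0061  0.0005  1.    ] J6 1.5297066114555653
```

```bash
python3 -m inch '[[0.05,0,0,0,0,0,0],[0.05,0,0,0,0,0,0],[0.05,0,0,-0.03,0,0,0],[0.05,0,0,-0.035,0,0,-0.073],[0.05,-0.055,0,0,0,0,0],[0.05,-0.055,0,0,0,0,0],[0.05,0,0,0.02,0,-0.006,0],[0.05,0,0,0,0,0,0]]'; python3 st.py
```

```text
time: 22.42
tcp_pos: [0.5211, 0.035, 0.2202]
tool_rot: [0.001, 0.999, 0.044, 0.004]
force: [0.4, 0.8, -0.4]
finger_gap: 0.0497
22.425 [0.5211 0.035  0.2202] F [ 0.3775  0.7766 -0.4279] T [-0.0262  0.0588 -0.0079] gap 0.04965369220123849 yaw -3.0536430895096416 down in tool [-0.0073 -0.0021  1.    ] J6 1.417521249798796
```

```bash
python3 -m inch '[[0.05,0,0,0.05,0,-0.006,0.013],[0.05,0,0,0.05,0,0,0],[0.05,0,0,0.045,0,0,0],[0.05,0,0,0.017,0,0,0],[0.05,0,0,0,0,0,0]]'; python3 st.py; python3 -m inch '[[0,0,0,0.0,0,0,0],[0,0,0,0.001,0,0,0],[0,0,0,0,0,0,0],[0,0,0,0,0,0,0]]' 40; python3 st.py
```

```text
time: 23.05
tcp_pos: [0.5308, 0.0342, 0.0587]
tool_rot: [0.002, 0.999, 0.039, 0.007]
force: [0.1, 0.5, -0.1]
finger_gap: 0.0502
23.05 [0.5308 0.0342 0.0587] F [ 0.0532  0.4801 -0.1399] T [ 0.0174 -0.0222 -0.0098] gap 0.0501835487425516 yaw -3.0636385213702146 down in tool [-0.0144 -0.004   0.9999] J6 1.429170943234364
time: 23.55
tcp_pos: [0.5333, 0.0345, 0.0606]
tool_rot: [0.002, 0.999, 0.039, 0.01]
force: [1.1, 0.0, -3.1]
finger_gap: 0.0114
23.55 [0.5333 0.0345 0.0606] F [ 1.1373  0.0427 -3.1217] T [0.1317 0.1695 0.0779] gap 0.011361989142742876 yaw -3.0629070888184815 down in tool [-0.0197 -0.0041  0.9998] J6 1.4283817358253925
```

```bash
python3 -m inch '[[0,-0.004,0,0.001,0,0,0],[0,-0.004,0,0,0,0,0]]'; python3 st.py; python3 -m inch '[[0,-0.005,0,0,0,0,0]]'; python3 st.py;python3 -m inch '[[0,0,0,0,0,0,0]]'; python3 st.py
```

```text
time: 23.8
tcp_pos: [0.5263, 0.034, 0.0599]
tool_rot: [0.002, 0.999, 0.039, 0.011]
force: [1.7, 1.0, -2.4]
finger_gap: 0.0114
23.8 [0.5263 0.034  0.0599] F [ 1.6895  0.96   -2.3655] T [ 0.1871 -0.0455  0.071 ] gap 0.01138173953205572 yaw -3.0629413820885203 down in tool [-0.0226 -0.0042  0.9997] J6 1.425989337268127
time: 23.92
tcp_pos: [0.5212, 0.0336, 0.0599]
tool_rot: [0.002, 0.999, 0.039, 0.012]
force: [1.4, 1.4, -2.1]
finger_gap: 0.011
23.925 [0.5212 0.0336 0.0599] F [ 1.3979  1.4326 -2.1225] T [ 0.1873 -0.0955  0.0877] gap 0.011018678690730411 yaw -3.0630086238847367 down in tool [-0.0232 -0.0042  0.9997] J6 1.4244133857193866
time: 24.05
tcp_pos: [0.5203, 0.0336, 0.0599]
tool_rot: [0.002, 0.999, 0.039, 0.011]
force: [-0.4, 0.7, -1.6]
finger_gap: 0.011
24.05 [0.5203 0.0336 0.0599] F [-0.4285  0.6633 -1.5941] T [0.1289 0.1132 0.0434] gap 0.011042934965943052 yaw -3.062993261898828 down in tool [-0.0221 -0.0042  0.9997] J6 1.4244075964493885
```

```bash
python3 -m inch '[[0.05,0,0,0,0,0,0],[0.05,0,0,0,0,0,0],[0.05,0,0,-0.05,0,-0.02,0],[0.05,0,0,-0.062,0,0,0],[0.05,0,0,-0.05,0,0,0],[0.05,0.05,0,0,0,0,0],[0.05,0.055,0,0,0,0,0.07],[0.05,0,0,0,0,0,0],[0.05,0,0,0,0,0,0]]'; python3 st.py
```

```text
time: 25.18
tcp_pos: [0.6254, 0.0413, 0.2283]
tool_rot: [0.003, 1.0, 0.003, 0.001]
force: [-0.3, 0.4, 0.0]
finger_gap: 0.0498
25.175 [0.6254 0.0413 0.2283] F [-0.3037  0.3796  0.0013] T [ 0.0235 -0.0254  0.0193] gap 0.04983936623495062 yaw -3.135520278682645 down in tool [-0.002  -0.0064  1.    ] J6 1.5246117642587715
```

```bash
python3 -m inch '[[0.05,0.0055,-0.0035,0.01,0.006,-0.002,0],[0.05,0,0,0.02,0,0,0],[0.05,0,0,0.02,0,0,0],[0.05,0,0,0.009,0,0,0],[0.05,0,0,0,0,0,0]]'; python3 st.py; python3 -m inch '[[0,0,0,0,0,0,0],[0,0,0,0.001,0,0,0],[0,0,0,0,0,0,0],[0,0,0,0,0,0,0]]' 50; python3 st.py
```

```text
time: 25.8
tcp_pos: [0.6265, 0.0453, 0.1662]
tool_rot: [-0.0, 1.0, 0.003, -0.002]
force: [0.1, -0.2, 1.7]
finger_gap: 0.0502
25.8 [0.6265 0.0453 0.1662] F [ 0.0658 -0.2403  1.6794] T [ 0.0307 -0.036   0.0063] gap 0.05022374956277422 yaw -3.1351647553476094 down in tool [0.0042 0.0009 1.    ] J6 1.5252804199713288
time: 26.3
tcp_pos: [0.627, 0.0454, 0.1667]
tool_rot: [-0.0, 1.0, 0.003, -0.001]
force: [0.8, 0.1, -1.9]
finger_gap: 0.0134
26.3 [0.627  0.0454 0.1667] F [ 0.8231  0.1432 -1.9358] T [ 0.0167 -0.0128  0.0516] gap 0.01344076485845361 yaw -3.1351524351575155 down in tool [0.0016 0.0009 1.    ] J6 1.52523552598702
```

```bash
python3 -m inch '[[0,0,-0.0007,0.0005,0,0,0.172],[0,0,-0.0007,0.0005,0,0,0.172],[0,0,-0.0007,0.0005,0,0,0.172],[0,0,-0.0007,0.0005,0,0,0.172],[0,0,-0.0007,0.0005,0,0,0.172],[0,0,0,0,0,0,0]]'; python3 st.py
```

```text
time: 27.05
tcp_pos: [0.6283, 0.0482, 0.1651]
tool_rot: [0.0, 0.905, -0.425, -0.0]
force: [-0.5, 0.2, -1.1]
finger_gap: 0.0135
27.05 [0.6283 0.0482 0.1651] F [-0.4717  0.1742 -1.1135] T [ 0.026   0.078  -0.0864] gap 0.013466470946493128 yaw 2.2626221623658376 down in tool [ 0.0005 -0.0011  1.    ] J6 2.416245843859782
```

```bash
python3 -m inch '[[0.05,0,0,0,0,0,0],[0.05,0,0,0,0,0,0],[0.05,0,0,-0.03,0,0,0],[0.05,0,0,-0.035,0,0,-0.1],[0.05,0,0,0,0,0,-0.17],[0.05,0,0,0,0,0,-0.17],[0.05,0,0,0,0,0,-0.17],[0.05,0,0,0,0,0,-0.17],[0.05,0,0,0,0,0,-0.17],[0.05,0,0,0,0,0,0]]'; python3 st.py
```

```text
time: 28.3
tcp_pos: [0.6296, 0.048, 0.2342]
tool_rot: [0.0, 0.998, 0.057, 0.002]
force: [0.4, -0.1, 0.3]
finger_gap: 0.0498
28.3 [0.6296 0.048  0.2342] F [ 0.3525 -0.0783  0.25  ] T [-0.0305  0.0042 -0.0605] gap 0.04981671080828966 yaw -3.0283928235534545 down in tool [-0.0037 -0.0007  1.    ] J6 1.4237000453524384
```

```bash
python3 -m inch '[[0.05,0,0,0,0,0,0.039],[0.05,-0.062,0.002,0,0,0,0],[0.05,-0.063,0.002,0.01,0,0,0],[0.05,0,0,0.05,0,0,0],[0.05,0,0,0.05,0,0,0],[0.05,0,0,0.045,0,0,0],[0.05,0,0,0,0,0,0]]'; python3 st.py
```

```text
time: 29.18
tcp_pos: [0.5053, 0.0346, 0.0773]
tool_rot: [0.001, 1.0, 0.028, 0.006]
force: [-0.3, 0.0, 0.6]
finger_gap: 0.0499
29.175 [0.5053 0.0346 0.0773] F [-0.2879  0.033   0.6477] T [-0.0196 -0.001  -0.0371] gap 0.04987494522883911 yaw -3.086199634362901 down in tool [-0.0124 -0.0018  0.9999] J6 1.446589169874476
```

```bash
python3 -m inch '[[0.05,-0.002,0,0.012,0,-0.012,-0.019],[0.05,0,0,0.008,0,0,0],[0,0,0,0.001,0,0,0],[0,0,0,0.001,0,0,0],[0,0,0,0.001,0,0,0],[0,0,0,0,0,0,0]]' 40; python3 st.py; python3 -m inch '[[0,0.004,0,0.001,0,0,0],[0,0.004,0,0,0,0,0]]'; python3 st.py; python3 -m inch '[[0,0.004,0,0,0,0,0]]'; python3 st.py
```

```text
time: 29.92
tcp_pos: [0.5079, 0.0344, 0.0588]
tool_rot: [0.001, 0.999, 0.038, 0.005]
force: [1.9, 1.0, -3.4]
finger_gap: 0.0119
29.925 [0.5079 0.0344 0.0588] F [ 1.8889  1.0028 -3.3501] T [0.2974 0.0445 0.1301] gap 0.01186444808519508 yaw -3.0665176726080285 down in tool [-0.0099 -0.0032  0.9999] J6 1.4293697056065702
time: 30.18
tcp_pos: [0.5081, 0.0347, 0.0586]
tool_rot: [0.002, 0.999, 0.038, -0.003]
force: [-7.3, -0.5, 4.2]
finger_gap: 0.0114
30.175 [0.5081 0.0347 0.0586] F [-7.3386 -0.4699  4.2424] T [0.0578 0.7567 0.0723] gap 0.011420680919270341 yaw -3.0649930848101574 down in tool [ 0.0061 -0.0031  1.    ] J6 1.4318004508737705
time: 30.3
tcp_pos: [0.5081, 0.0348, 0.0585]
tool_rot: [0.002, 0.999, 0.039, -0.007]
force: [-9.2, -2.6, 8.1]
finger_gap: 0.0117
30.3 [0.5081 0.0348 0.0585] F [-9.2194 -2.6268  8.0549] T [-0.119   0.9415  0.101 ] gap 0.011656406698893909 yaw -3.064335991428574 down in tool [ 0.0142 -0.0031  0.9999] J6 1.4330499347823926
```

```bash
python3 -m inch '[[0,0.003,0,-0.003,0,0,0]]'; python3 st.py; python3 -m inch '[[0,0.004,0,-0.001,0,0,0]]'; python3 st.py;python3 -m inch '[[0,0.004,0,0,0,0,0]]'; python3 st.py
```

```text
time: 30.42
tcp_pos: [0.5088, 0.0351, 0.0609]
tool_rot: [0.002, 0.999, 0.039, -0.009]
force: [-1.8, 0.6, -5.0]
finger_gap: 0.0114
30.425 [0.5088 0.0351 0.0609] F [-1.7863  0.6279 -4.967 ] T [0.0584 0.4033 0.0646] gap 0.01137077834720749 yaw -3.0644326790791236 down in tool [ 0.019  -0.0028  0.9998] J6 1.4340742321501956
time: 30.55
tcp_pos: [0.5089, 0.0353, 0.0609]
tool_rot: [0.002, 0.999, 0.039, -0.014]
force: [-10.7, -1.1, 2.2]
finger_gap: 0.0118
30.55 [0.5089 0.0353 0.0609] F [-10.7167  -1.1228   2.1629] T [-0.1998  1.0402 -0.0515] gap 0.011788209944148056 yaw -3.064382681308316 down in tool [ 0.0276 -0.0023  0.9996] J6 1.4355804821826132
time: 30.68
tcp_pos: [0.5089, 0.0355, 0.0601]
tool_rot: [0.002, 0.999, 0.039, -0.018]
force: [-8.6, -1.1, 1.8]
finger_gap: 0.0114
30.675 [0.5089 0.0355 0.0601] F [-8.6147 -1.0519  1.8213] T [-0.1164  0.8912 -0.0811] gap 0.011371826881743019 yaw -3.064395944995124 down in tool [ 0.0363 -0.002   0.9993] J6 1.4371241343531107
```

```bash
python3 -m inch '[[0,-0.003,0,-0.001,0,0.02,0]]'; python3 st.py; python3 -m inch '[[0,-0.004,0,0,0,0.01,0]]'; python3 st.py;python3 -m inch '[[0,-0.004,0,0,0,0,0]]'; python3 st.py
```

```text
time: 30.8
tcp_pos: [0.5075, 0.0352, 0.0608]
tool_rot: [0.001, 0.999, 0.038, -0.007]
force: [4.4, 1.1, -6.2]
finger_gap: 0.0114
30.8 [0.5075 0.0352 0.0608] F [ 4.408   1.0808 -6.1621] T [ 0.03   -0.2252  0.0006] gap 0.01142673026908118 yaw -3.064761213873319 down in tool [ 0.0133 -0.0021  0.9999] J6 1.4324552119764844
time: 30.92
tcp_pos: [0.5053, 0.0349, 0.0608]
tool_rot: [0.001, 0.999, 0.038, 0.001]
force: [3.9, 1.0, -6.2]
finger_gap: 0.0117
30.925 [0.5053 0.0349 0.0608] F [ 3.9324  1.0429 -6.1585] T [ 0.0429 -0.1744  0.0642] gap 0.011670271871501471 yaw -3.065109620858683 down in tool [-0.0013 -0.0023  1.    ] J6 1.4291231499965822
time: 31.05
tcp_pos: [0.5022, 0.0346, 0.0609]
tool_rot: [0.001, 0.999, 0.038, 0.002]
force: [4.7, 0.4, -6.8]
finger_gap: 0.0115
31.05 [0.5022 0.0346 0.0609] F [ 4.7455  0.4248 -6.8186] T [ 0.1309 -0.0738  0.0183] gap 0.011487425685184712 yaw -3.065372036344725 down in tool [-0.004  -0.0024  1.    ] J6 1.427920300637564
```

```bash
python3 -m inch '[[0,0,0,0.002,0,0,0]]'; python3 st.py; python3 -m inch '[[0,-0.004,0,0,0,0,0]]'; python3 st.py;python3 -m inch '[[0,-0.003,0,0,0,0,0]]'; python3 st.py
```

```text
time: 31.18
tcp_pos: [0.5014, 0.0345, 0.0591]
tool_rot: [0.001, 0.999, 0.038, 0.001]
force: [-2.9, -0.3, 2.5]
finger_gap: 0.0118
31.175 [0.5014 0.0345 0.0591] F [-2.9179 -0.3412  2.5077] T [ 0.0256 -0.0037 -0.0013] gap 0.011824692322125973 yaw -3.065392600975146 down in tool [-0.0028 -0.0025  1.    ] J6 1.4279964612285527
time: 31.3
tcp_pos: [0.4993, 0.0342, 0.0597]
tool_rot: [0.001, 0.999, 0.038, 0.004]
force: [4.5, -0.2, -5.4]
finger_gap: 0.0114
31.3 [0.4993 0.0342 0.0597] F [ 4.466  -0.1523 -5.3878] T [ 0.1236 -0.4612  0.0115] gap 0.011352149385845021 yaw -3.0655225371115087 down in tool [-0.0071 -0.0028  1.    ] J6 1.4267270371758063
time: 31.42
tcp_pos: [0.4968, 0.0339, 0.0598]
tool_rot: [0.001, 0.999, 0.038, 0.004]
force: [4.0, 0.3, -6.0]
finger_gap: 0.0113
31.425 [0.4968 0.0339 0.0598] F [ 4.0052  0.2919 -6.0103] T [ 0.0583 -0.1503  0.0133] gap 0.011316438233098977 yaw -3.065519248550354 down in tool [-0.0084 -0.0029  1.    ] J6 1.4257353065987057
```

```bash
python3 -m inch '[[0.03,0,0,0,0,0,0],[0.03,0,0,0.007,0,-0.008,0],[0.03,0,0,0.004,0,0,0],[0.03,0,0,0,0,0,0],[0,0,0,0.001,0,0,0],[0,0,0,0.001,0,0,0],[0,0,0,0,0,0,0]]' 30; python3 st.py
python3 - <<'E'
from h import *
a=robot.read_camera("top");cv2.imwrite("pics/t2.png",cv2.resize(a[160:280,235:310],None,fx=6.6,fy=5,interpolation=cv2.INTER_CUBIC)[:600])
E
```

```text
time: 32.3
tcp_pos: [0.4944, 0.0338, 0.0473]
tool_rot: [0.002, 0.999, 0.038, -0.002]
force: [1.4, -0.6, -3.1]
finger_gap: 0.0119
32.3 [0.4944 0.0338 0.0473] F [ 1.4332 -0.5536 -3.0918] T [0.0685 0.0032 0.0099] gap 0.011873249733568191 yaw -3.0652997752335405 down in tool [ 0.0045 -0.003   1.    ] J6 1.4280034907142625
```

```bash
python3 -m inch '[[0,0.003,0,0.0008,0,0,0]]'; python3 st.py; python3 -m inch '[[0,0.003,0,0,0,0,0]]'; python3 st.py
```

```text
time: 32.48
tcp_pos: [0.4944, 0.0337, 0.0471]
tool_rot: [0.002, 0.999, 0.038, -0.005]
force: [-11.9, -1.3, 19.6]
finger_gap: 0.0115
32.475 [0.4944 0.0337 0.0471] F [-11.9412  -1.3448  19.6429] T [-0.051   1.4961 -0.0736] gap 0.011501358372158613 yaw -3.064906094522344 down in tool [ 0.0109 -0.003   0.9999] J6 1.4290828519861078
time: 32.6
tcp_pos: [0.4945, 0.0338, 0.0471]
tool_rot: [0.002, 0.999, 0.039, -0.008]
force: [-5.6, -2.7, 3.8]
finger_gap: 0.0119
32.6 [0.4945 0.0338 0.0471] F [-5.6257 -2.6746  3.8195] T [-0.1322  0.4401 -0.0753] gap 0.011918571303621197 yaw -3.0645012616861678 down in tool [ 0.0166 -0.003   0.9999] J6 1.4301127668567566
```

```bash
python3 -m inch '[[0,0.003,0,0,0,0.006,0]]'; python3 st.py; python3 -m inch '[[0,0.003,0,0,0,0.006,0]]'; python3 st.py
```

```text
time: 32.72
tcp_pos: [0.4946, 0.0338, 0.0471]
tool_rot: [0.002, 0.999, 0.039, -0.008]
force: [-6.4, -2.0, 6.6]
finger_gap: 0.0115
32.725 [0.4946 0.0338 0.0471] F [-6.3966 -2.038   6.6132] T [-0.1165  0.6888 -0.1069] gap 0.011494752527305021 yaw -3.064233116772161 down in tool [ 0.0165 -0.003   0.9999] J6 1.429837483012908
time: 32.85
tcp_pos: [0.4946, 0.0338, 0.0471]
tool_rot: [0.002, 0.999, 0.039, -0.008]
force: [-7.3, -1.7, 9.1]
finger_gap: 0.0119
32.85 [0.4946 0.0338 0.0471] F [-7.3272 -1.6522  9.0611] T [-0.1032  0.6732 -0.0785] gap 0.011918679237126166 yaw -3.0640013286093857 down in tool [ 0.0164 -0.003   0.9999] J6 1.4295666353497407
```

```bash
python3 -m inch '[[0,-0.002,0,-0.0003,0,0.008,0]]'; python3 st.py; python3 -m inch '[[0,-0.003,0,0,0,0.006,0]]'; python3 st.py
```

```text
time: 32.98
tcp_pos: [0.4935, 0.0336, 0.0474]
tool_rot: [0.002, 0.999, 0.039, -0.003]
force: [2.8, 0.3, -3.5]
finger_gap: 0.0118
32.975 [0.4935 0.0336 0.0474] F [ 2.7541  0.2667 -3.5346] T [ 0.0703 -0.1437 -0.0461] gap 0.011821555554895332 yaw -3.06423011741191 down in tool [ 0.0062 -0.0031  1.    ] J6 1.4271135104588297
time: 33.1
tcp_pos: [0.4916, 0.0334, 0.0472]
tool_rot: [0.002, 0.999, 0.039, 0.001]
force: [4.7, 0.4, -4.7]
finger_gap: 0.0118
33.1 [0.4916 0.0334 0.0472] F [ 4.6661  0.4002 -4.7091] T [ 0.018  -0.2266 -0.0147] gap 0.011793145250352985 yaw -3.064418407023729 down in tool [-0.0024 -0.0031  1.    ] J6 1.4246346809607373
```

View pics/t2.png

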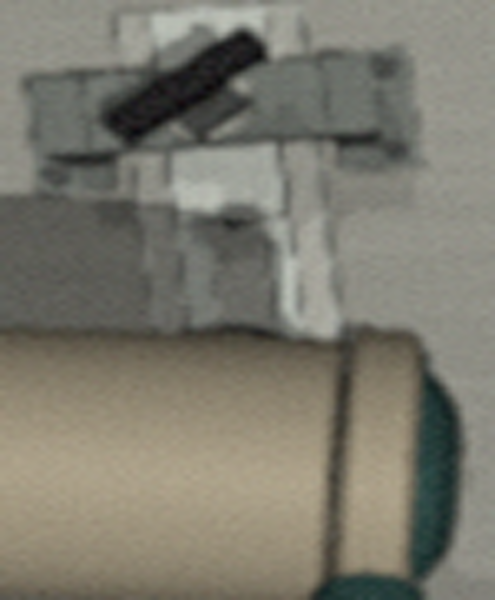

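The top picture shows the driver standing upright-looking on the screw, with its bar diagonal at (185,85). The cap's near edge is at (228,212) and the arm is over the tab.

```bash
python3 - <<'E'
from h import *
c=cam("top");e=np.array([np.cos(.074),np.sin(.074)])
X=p2w(c,235+228/6.6,160+212/5,.0445);S=np.array([.6291,.0440]);B=p2w(c,225+(595-400)/4,145+391/4,.023)
print("block x via screw",(X[:2]-S)@e+.035,"via bed",(X[:2]-B[:2])@e-.145+.035)
E
```

```text
block x via screw -0.011908226211941507 via bed -0.01250753407432574
```

```bash
python3 -m inch '[[0.05,0,0,0,0,0,0],[0.05,0,0,0,0,0,0],[0.03,0,0,-0.045,0,0,0],[0,-0.043,0,0,0,0,0],[0,0,0,0,0,0,0],[0,0,0,0,0,0,0]]' 30; python3 st.py
```

```text
time: 33.85
tcp_pos: [0.4467, 0.03, 0.0936]
tool_rot: [0.002, 0.999, 0.039, -0.0]
force: [-0.1, -0.3, 0.4]
finger_gap: 0.0
33.85 [0.4467 0.03   0.0936] F [-0.1067 -0.3434  0.3853] T [ 0.0255 -0.0219  0.0241] gap 1.6184689900396173e-05 yaw -3.0636684728120342 down in tool [ 0.0004 -0.0034  1.    ] J6 1.4097157497664823
```

```bash
python3 -m inch '[[0,0,0,0.03,0,0,0],[0,0,0,0.027,0,0,0],[0,0,0,0,0,0,0]]'; python3 st.py;  python3 -m inch '[[0,0.006,0,0,0,0,0],[0,0.004,0,0,0,0,0]]'; python3 st.py; python3 -m inch '[[0,0.003,0,0,0,0,0],[0,0.003,0,0,0,0,0]]'; python3 st.py
```

```text
time: 34.22
tcp_pos: [0.4492, 0.0298, 0.0356]
tool_rot: [0.002, 0.999, 0.039, 0.001]
force: [-0.9, 0.4, 0.5]
finger_gap: -0.0002
34.225 [0.4492 0.0298 0.0356] F [-0.9447  0.4098  0.5231] T [-0.0649 -0.0083 -0.0376] gap -0.00019423235893823405 yaw -3.0634037491629913 down in tool [-0.002  -0.0038  1.    ] J6 1.4103886392276737
time: 34.48
tcp_pos: [0.4587, 0.0306, 0.0362]
tool_rot: [0.002, 0.999, 0.039, -0.001]
force: [-7.6, -1.7, 2.7]
finger_gap: -0.0004
34.475 [0.4587 0.0306 0.0362] F [-7.6278 -1.7184  2.6639] T [-0.1341  0.9109 -0.0156] gap -0.0003671494485287648 yaw -3.063065510869435 down in tool [ 0.0017 -0.0036  1.    ] J6 1.4141846607650548
time: 34.72
tcp_pos: [0.4587, 0.0311, 0.0363]
tool_rot: [0.002, 0.999, 0.04, -0.007]
force: [-6.6, -1.4, 1.6]
finger_gap: 0.0001
34.725 [0.4587 0.0311 0.0363] F [-6.5838 -1.3617  1.6478] T [-0.1999  0.7953  0.0447] gap 0.00011130510327995825 yaw -3.0616788701527287 down in tool [ 0.0147 -0.0029  0.9999] J6 1.4163822759405018
```

```bash
python3 -m inch '[[0,0.005,0,0,0,0.008,0]]'; python3 st.py;  python3 -m inch '[[0,0.006,0,0,0,0.008,0]]'; python3 st.py
```

```text
time: 34.85
tcp_pos: [0.4596, 0.0316, 0.0362]
tool_rot: [0.001, 0.999, 0.04, -0.008]
force: [-8.9, -0.5, 4.0]
finger_gap: 0.0001
34.85 [0.4596 0.0316 0.0362] F [-8.939  -0.5327  3.9681] T [-0.0743  1.0717 -0.0243] gap 9.497810888822424e-05 yaw -3.060917617528642 down in tool [ 0.0153 -0.0022  0.9999] J6 1.4158961345136052
time: 34.98
tcp_pos: [0.4615, 0.0323, 0.036]
tool_rot: [0.001, 0.999, 0.041, -0.008]
force: [-8.3, -0.3, 2.2]
finger_gap: -0.0002
34.975 [0.4615 0.0323 0.036 ] F [-8.2641 -0.2773  2.1724] T [-0.106   0.9357 -0.0207] gap -0.00021503803171954986 yaw -3.060359070836343 down in tool [ 0.0156 -0.0014  0.9999] J6 1.415728563796236
```

```bash
python3 -m inch '[[0,0.006,0,0,0,0.006,0],[0,0.006,0,0,0,0.006,0]]'; python3 st.py; python3 -m inch '[[0,0.006,0,0,0,0.006,0],[0,-0.01,0,0,0,0,0],[0,-0.02,0,0,0,0,0],[0,-0.02,0,-0.03,0,0,0],[0,-0.03,0,-0.06,0,0,0],[0,-0.05,0,-0.06,0,0,0],[0,-0.04,0,-0.05,0,0,0],[0,0,0,0,0,0,0]]';python3 st.py
python3 - <<'E'
from h import *
a=robot.read_camera("top");c=cv2.resize(a[160:280,235:310],None,fx=5,fy=5,interpolation=cv2.INTER_CUBIC)
b=robot.read_camera("side");d=cv2.resize(b[175:265,215:330],None,fx=3.6,fy=3.6,interpolation=cv2.INTER_CUBIC)
W=np.zeros((600,800,3),np.uint8);W[:600,:375]=c;W[:d.shape[0],380:380+d.shape[1]]=d[:,:420];cv2.imwrite("pics/f.png",W)
E
```

```text
time: 35.22
tcp_pos: [0.4649, 0.0337, 0.0358]
tool_rot: [0.0, 0.999, 0.041, -0.01]
force: [-8.0, -0.9, 2.9]
finger_gap: 0.0002
35.225 [0.4649 0.0337 0.0358] F [-7.9939 -0.8908  2.8633] T [-0.1142  0.9536 -0.0297] gap 0.00015591701119561487 yaw -3.0591637198367243 down in tool [0.021  0.0002 0.9998] J6 1.4165627854835157
time: 36.22
tcp_pos: [0.3158, 0.0209, 0.2291]
tool_rot: [0.002, 0.999, 0.042, -0.002]
force: [1.1, 0.5, 1.3]
finger_gap: -0.0
36.225 [0.3158 0.0209 0.2291] F [1.1021 0.4595 1.2784] T [ 0.0217 -0.0118  0.0158] gap -3.0985153881648806e-05 yaw -3.0581845317135192 down in tool [ 0.0047 -0.003   1.    ] J6 1.3382059423213413
```

View pics/f.png

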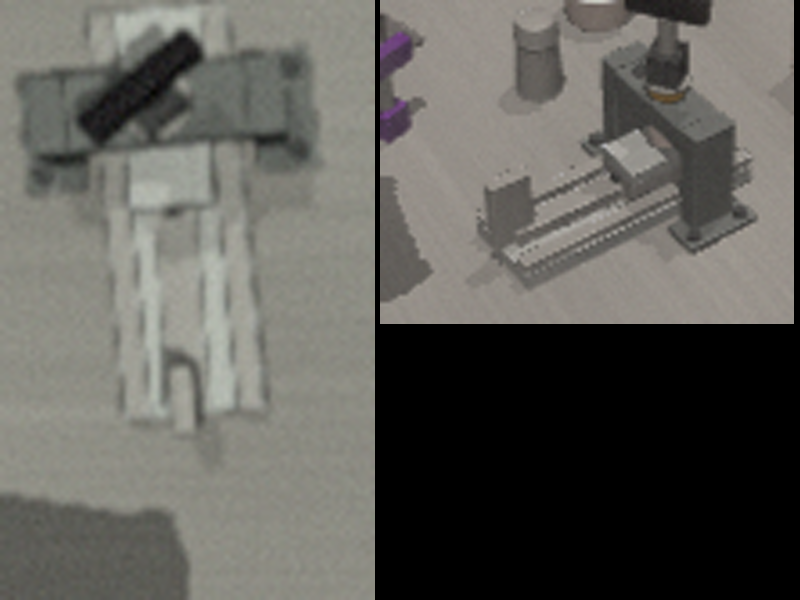

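```bash
python3 - <<'E'
from h import *
c=cam("top");e=np.array([np.cos(.074),np.sin(.074)])
f=lambda x,y,z:p2w(c,235+x/5,160+y/5,z)[:2]@e
bed=f(195,414,.023)+.145; print("stand",bed,"cap",f(172,207,.0445)+.035-bed,"tab",f(183,398,.075)+.125-bed, f(184,433,.075)+.141-bed)
E
```

```text
stand 0.6310570948834644 cap -0.009936707109705845 tab -0.008917301563114988 -0.00888832978200238
```

The block sits at about -9 mm, the driver is upright on the screw and the robot is clear, so I'm handing in.

```bash
python3 -c "
from station import robot
print(robot.observe()['time']);print(robot.job_done())"
```

```text
36.325
the job is handed in; nothing more can be done
None
```

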